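Clear the screw vise and clamp a mounting bar in it

ROBOT

A 7-joint arm with a two-finger parallel gripper is mounted at the origin on the work surface. World frame = base frame: x ahead of the robot, y to its left, z up, the work surface at z = 0. Lengths are in m, angles in rad, forces in N, time in s.
With the tool pointing down it reaches from about 0.375 to 0.925 m from the base axis. Payload 3.1 kg.
Tool frame: the origin (TCP) lies on the centre line of the jaws, within the pads' length; the fingertips stand 25 mm ahead of it and the grasp point (between the pads) lies 6 mm ahead of it; z points along the fingers, y is the direction in which the jaws open and shut (so a half turn about z gives the same grasp; the last joint's range is limited). The gripper opens to 85 mm and grips with 20 to 120 N. Pads are 22 mm wide; open, the fingers measure 114 mm over their backs; the gripper's body (76 mm by 85 mm) begins 54 mm behind the grasp point. The pads swing forward as they close: fully open they stand 13 mm farther back than shut.
Start: joints at [1.078, 0.383, 0.044, 1.598, -0.018, 1.161, -0.05], TCP at [0.25, -0.6, 0.256] pointing down, gripper open.
Joint ranges: [-2.61, 2.61], [-0.41, 2.15], [-1.48, 1.57], [0, 2.5], [-1.57, 4.71], [0.05, 1.97], [-2.85, 2.85]. Speed limits (rad/s): [2.79, 2.79, 3.14, 3.14, 3.14, 3.14, 3.14].

INTERFACE

Orientations are given as a unit quaternion [w, x, y, z].
In Python, from cell import env gives the robot as it stands.
- The arm moves only by the tool step_arm, never from a script. Its argument "series" is a list that holds one entry, the list of rows, each a list of 7 numbers: the shift along the world's x, y, z in mm, then the turn, a rotation vector about the world's x, y, z in rad, then the finger opening in mm, from 0 to 85.4. In form: [[[x, y, z, ax, ay, az, gripper], ...]]. A call has 1 to 12 rows; each row is the pose to reach, as a shift and turn from the pose measured when the call began; what a row does not reach only later rows make up. A row lasts 1/8 s, in which the tool goes at most 62.5 mm and 10.7 degrees, less where a joint would pass 70% of its speed; a pose out of reach is approached as far as the arm can. A call with a gripper value outside its range is refused whole. The fingers move at their own pace and stop on an object; "grip_force" is the grip in N (left out, the last holds). Time passes only in rows, so rows that repeat a pose let the fingers close. It gives the time, the measured TCP pose, the force and the opening at its end, in the units of the state.
- env.state(): the state, without advancing time (a new reading comes with each control period).
- env.snapshot(name): name is "scene" or "top" or "wrist"; returns a dict with "image" (384x512x3 uint8, blue, green, red), "z_map" (384x512 float32, m along the optical axis (not along the pixel's ray), 0 where there is no reading), "K" (3x3 intrinsics, pixels), "world_from_camera" (4x4, takes a point from camera to world coordinates); the wrist camera has in their place "T_tool_cam" (4x4, takes a point from camera to tool coordinates, whose origin is the TCP and whose axes are the flange's). Camera axes: x right, y down, z forward; pixel columns grow to the right and rows downward; lengths in m; the calibration is good to about 2 mm. A picture is of the moment at which its call begins: read the wrist's pose just before it.
- env.job_done(): hands the job in, once; it reports no verdict.
The state is a dict: "time": time; "joints": joint angles; "qd": joint speeds; "effort": joint torques, N m; "tcp_pos": TCP position; "orientation": TCP orientation; "force": force on the tool from outside, world axes, zero at the start; "ft_torque": the same for the moment, N m; "gripper_width": finger opening in m.
Only numpy, scipy, OpenCV 4.12 (cv2) and the standard library are available. Lean on these libraries where they do the work, as an engineer would, in place of code of your own. Each camera call takes 0.05 s, during which the arm holds its last target.

TASK

Take the wood offcut off the bed of the blue screw vise and put it in the grey scrap bin. Then lay the long red mounting bar flat and straight along the middle of the bed, pushed in under the screw jaw until its end meets the stop at the column, let go of it, and turn the T-handle clockwise until the rising resistance shows that the bar is firmly clamped, without forcing the screw. Leave the handle free and everything else on the bench where it stands.

Things in the scene. Friction and masses are not known exactly. Their poses are not given: they have to be found in the camera images.
- vise: Fixed blue screw vise. Origin on the table straight below the screw axis; x points along the bed from its open end to the column, z up. Flat steel bed 100 mm wide, top at z = 40 mm, from x = -155 mm (open end) to the column; foot 110 mm wide, x = -160 to 100 mm. The bed is open at the front and both sides; only a 38 mm collar (to z = 146 mm) and the T-handle stand above z = 140 mm.
- bed_stop (a point): where the bed meets the stop, the front face of the column (70 mm wide, 55 mm deep), on the bed's middle line, 40 mm beyond the screw axis, at bed height; axes as the vise. A bar that meets the stop squarely has its centre 90 mm in front of this point and 15 mm above it.
- overhang_nose (a point): lower front edge, in the middle, of the overhang that reaches from the column over the bed: 44 mm wide, z = 106 to 140 mm, its nose 23 mm in front of the screw axis. The moving jaw (40 mm square, 14 mm high) with its pad hangs under it on the screw axis.
- t_handle (a joint): turn of the T-handle about the vertical screw axis, rad, growing clockwise from above (tightening), 0 to 6; starts at 0 to 0.9. Turns in place, driving the jaw down 4 mm per rad. Friction 0.25 N m always, so it stays where left; the pad meets the bar at about 2.75 rad, then torque rises some 0.5 N m per rad. Let go, it holds up to about 60 N of pad force. 300 N is forcing it.
- t_handle_grip (a point): centre of the T-handle's cross bar, on the screw axis, 178 mm above the table. Dark steel bar with flat sides, 100 mm long (x axis of this point, turns with the handle), 14 mm wide, 16 mm high, yellow bands near its ends; the stem below is 12 mm thick.
- jaw_pad: black rubber pad under the jaw, 36 mm square, 9 mm thick; origin at the centre of its underside, 81 mm above the table when joint t_handle is 0. It is spring-backed (about 30 N per mm) and slides only up and down.
- bar_center (a point): centre (half-way up) of the loose red plastic mounting bar, 180 mm long (x), 40 mm wide (y), 30 mm high (z), about 0.22 kg, a black dot near each end on top; either end may go in first. It starts flat on the table beside the vise, on the other side from the bin.
- offcut_center (a point): centre (half-way up) of the loose wood offcut, 90 mm long (x), 38 mm wide (y), 36 mm high (z), about 0.09 kg; it starts flat on the front part of the vise's bed at any angle.
- bin: fixed grey open scrap bin, 190 mm (x) by 200 mm (y), 90 mm high, walls and floor 5 mm; origin at the centre of its underside.
- bottle: bystander: white plastic bottle with a red cap, 54 mm thick, 130 mm tall, standing beside the bar; origin at the centre of its underside.
- foot: bystander: red block 60 x 55 x 28 mm beside the bar; origin at the centre of its underside.
- tape: bystander: black tape roll lying flat in the far left, 100 mm across, 45 mm high; origin at the centre of its underside.
- rule: bystander: steel rule 380 x 30 x 4 mm flat on the table near the right edge; origin at the centre of its underside.
- jar: bystander: clear jar 68 mm across, 85 mm tall, beyond the bin and bar; origin at the centre of its underside.
- can: bystander: yellow can 66 mm across, 120 mm tall, beyond the bin and bar; origin at the centre of its underside.
Not all that is in view belongs to the job. What is shaped like the part that bears offcut_center but yellow is not meant. What is meant by the part that bears bar_center is not yellow, and is the larger of those in its own colour.

How it is judged:
On the way, in this order (a step that is already met when the one before it is completed fails the run):
1. the offcut lies in the bin, let go (x of offcut_center in the frame of bin between -0.09 and 0.09 m and y of offcut_center in the frame of bin between -0.095 and 0.095 m and z of offcut_center in the frame of bin below 0.075 m and contact force between the fingers and offcut below 0.2 N), for 0.2 s.
2. the bar lies flat on the bed, straight, its end at the stop, let go (x of bar_center in the frame of vise between -0.062 and -0.04 m and y of bar_center in the frame of vise between -0.014 and 0.014 m and z of bar_center in the frame of vise between 0.05 and 0.06 m and angle between the x axis of bar_center and the x axis of vise, either way round below 0.14 rad and contact force between the fingers and bar below 0.2 N), for 0.2 s.
3. the pad presses the bar with more than 35 N (contact force between jaw_pad and bar above 35 N), for 0.2 s.
At the end, for the whole second after the job is handed in: The offcut lies inside the bin. The bar lies flat on the vise's bed, within 14 mm of its middle line and 0.14 rad of straight, its end within 12 mm of the stop, and the jaw's pad presses on it with more than 30 N after the handle is let go; all at rest (x of offcut_center in the frame of bin between -0.09 and 0.09 m and y of offcut_center in the frame of bin between -0.095 and 0.095 m and z of offcut_center in the frame of bin below 0.075 m and x of bar_center in the frame of vise between -0.062 and -0.04 m and y of bar_center in the frame of vise between -0.014 and 0.014 m and z of bar_center in the frame of vise between 0.05 and 0.06 m and angle between the x axis of bar_center and the x axis of vise, either way round below 0.14 rad and contact force between jaw_pad and bar above 30 N and linear speed of each of bar, offcut below 0.02 m/s); the robot touches nothing.
It fails at once if a bystander (bottle, foot, tape, rule, jar or can) is moved more than 30 mm (distance of any of bottle, foot, tape, rule, jar, can from where it was at the start of the episode above 0.03 m).
It fails at once if the screw is forced: the pad presses the bar with more than 300 N (contact force between jaw_pad and bar above 300 N).
It also fails if it takes over 72 s, if anything falls off the work surface, if the arm or the gripper's body presses on something with over 40 N, if the wrist force passes 120 N, or if a joint passes its speed limit or range.

## Working session

There is one attempt and no reset: what is moved stays moved. The work goes in short steps, Python scripts to look and compute and a tool call to move; the robot and the scene stay as the last step left them, time stands still between calls to the robot, and variables do not carry over. Pictures are saved under pics/ and viewed, and the job is handed in when it is done.

Besides the shell and the picture viewer there is one more tool, called after ">>>" in YAML: its name, and indented under it one key for each argument. step_arm: Moves the arm, as the interface text tells. Its arguments: {"type":"object","properties":{"series":{"type":"array"},"grip_force":{"type":"number"}},"required":["series"]}

```bash
ls; mkdir -p pics; python3 - <<'E'
from cell import env
import cv2,numpy as np,pickle
print(env.state())
for n in ("scene","top"):
    s=env.snapshot(n); cv2.imwrite(f"pics/{n}0.png",s["image"]); pickle.dump(s,open(f"{n}0.pkl","wb")); print(n,s["K"],s["world_from_camera"])
E
```

```text
pics
{'time': 0.0, 'joints': array([ 1.07819435,  0.38385534,  0.04383061,  1.59958219, -0.01787835,
        1.16120854, -0.04993239]), 'qd': array([-0.00038686, -0.00207616,  0.00049905,  0.00136667, -0.00144332,
       -0.00103668, -0.00040335]), 'effort': array([-3.15320567e-04, -4.33462822e+01,  1.02481931e+00, -2.49512762e+01,
        1.06829748e-02,  1.12970793e-02, -1.71053638e-07]), 'tcp_pos': array([ 0.24966043, -0.59918402,  0.2548701 ]), 'orientation': array([-1.28637909e-03,  9.80572958e-01,  1.96150204e-01, -3.40099133e-04]), 'force': array([-3.92609814e-04,  7.88399886e-01, -7.57162509e-01]), 'ft_torque': array([ 0.02260198, -0.01753807, -0.00511438]), 'gripper_width': 0.0853744288978115}
scene [[413.53735304   0.         256.84908168]
 [  0.         413.53735304 187.7120768 ]
 [  0.           0.           1.        ]] [[-0.42161271  0.7503729  -0.50910042  1.22329264]
 [ 0.90677149  0.34711896 -0.23931963  0.30523192]
 [-0.00286056 -0.56253794 -0.82676652  1.34142747]
 [ 0.          0.          0.          1.        ]]
top [[368.53635136   0.         255.10926566]
 [  0.         368.53635136 187.31726291]
 [  0.           0.           1.        ]] [[ 0.01057668 -0.99438798  0.10526481  0.34379168]
 [-0.99988101 -0.00933505  0.01228107 -0.07855088]
 [-0.01122949 -0.10538218 -0.99436839  1.38906352]
 [ 0.          0.          0.          1.        ]]
```

View pics/scene0.png

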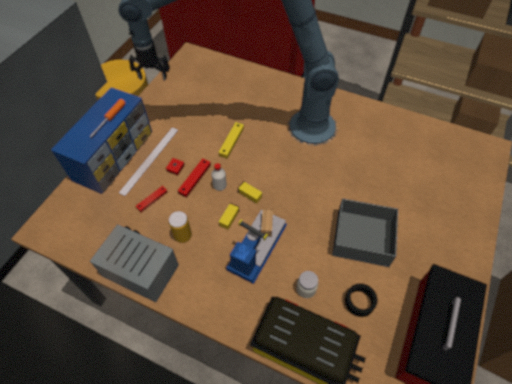

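View pics/top0.png

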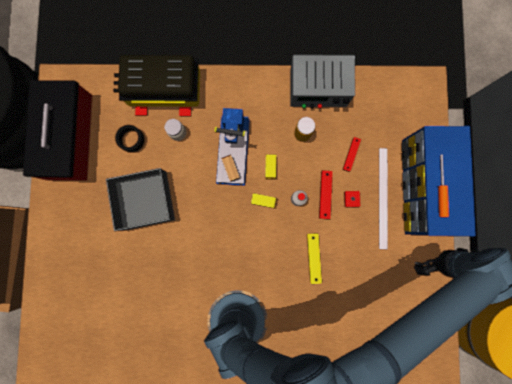

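Top view candidates are as follows.
- **Bar:** the red long bar at (326,194) is the one meant. The smaller red bar at (352,155), the yellow bar at (315,258) and the red foot block at (352,199) are not.
- **Offcut:** the wood block at (231,168) on the bed is the one meant. The yellow blocks at (271,166) and (263,201) are not.

Next I'll take a close crop and measure.

```bash
cat > h.py <<'E'
import cv2,numpy as np,pickle
from cell import env
def ray(s,uv,T=None):
    T=s["world_from_camera"] if T is None else T
    uv=np.atleast_2d(np.array(uv,float)); d=np.c_[uv,np.ones(len(uv))]@np.linalg.inv(s["K"]).T@T[:3,:3].T
    return T[:3,3],d
def plane(s,uv,z,T=None):
    o,d=ray(s,uv,T); return o+d*((z-o[2])/d[:,2])[:,None]
def cloud(s,T=None):
    T=s["world_from_camera"] if T is None else T
    h,w=s["z_map"].shape; u,v=np.meshgrid(np.arange(w),np.arange(h))
    p=np.stack([u,v,np.ones_like(u)],-1)@np.linalg.inv(s["K"]).T*s["z_map"][...,None]
    return p@T[:3,:3].T+T[:3,3]
def rect(P):
    (c,sz,a)=cv2.minAreaRect((P[:,:2]*1000).astype(np.float32)); b=cv2.boxPoints((c,sz,a))
    e=b[1]-b[0]; f=b[2]-b[1]; l=e if np.linalg.norm(e)>np.linalg.norm(f) else f
    return np.round(c,1),np.round(sorted(sz),1),round(float(np.degrees(np.arctan2(l[1],l[0]))%180),1)
from scipy.spatial.transform import Rotation as R
def wristT(st,s):
    q=st["orientation"]; T=np.eye(4); T[:3,:3]=R.from_quat([q[1],q[2],q[3],q[0]]).as_matrix(); T[:3,3]=st["tcp_pos"]
    return T@s["T_tool_cam"]
E
python3 - <<'E'
from h import *
s=pickle.load(open("top0.pkl","rb")); im=s["image"]
c=im[90:240,95:375]; cv2.imwrite("pics/crop0.png",cv2.resize(c,None,fx=2.8,fy=2.8,interpolation=cv2.INTER_CUBIC))
c=im[100:195,205:285]; cv2.imwrite("pics/crop1.png",cv2.resize(c,None,fx=6,fy=6,interpolation=cv2.INTER_CUBIC))
hsv=cv2.cvtColor(im,cv2.COLOR_BGR2HSV);C=cloud(s)
def comps(m,name,zs=None):
    n,l,st,ce=cv2.connectedComponentsWithStats(m.astype(np.uint8))
    for i in range(1,n):
        if st[i,4]<25: continue
        vs,us=np.nonzero(l==i); zz=np.median(C[vs,us][:,2])
        print(name,st[i],"z",round(float(zz),3),rect(plane(s,np.c_[us,vs],zz)))
H,S,V=hsv[...,0],hsv[...,1],hsv[...,2]
comps(((H<5)|(H>174))&(S>170)&(V>90),"red")
comps((H>108)&(H<125)&(S>150)&(V>60),"blue")
print(hsv[168,231],hsv[180,231],hsv[160,231],hsv[166,271],hsv[150,350])
print(hsv[148,225],hsv[148,238])
print(np.round(C[100:190:6,232],3))
E
```

```text
red [135 107  12   8  89] z 0.013 (array([783.1, 383.4]), array([27.8, 43.6]), 90.4)
red [179 107  12   9 104] z 0.012 (array([782.5, 213.4]), array([31.7, 43.1]), 90.4)
red [343 137  18  34 249] z 0.023 (array([ 617.9, -422.2]), array([ 27.1, 129.7]), 161.0)
red [319 171  13  48 512] z 0.031 (array([ 464.4, -321.6]), array([ 40.3, 176. ]), 176.6)
red [345 191  15  16 225] z 0.028 (array([ 449.7, -419.8]), array([51.6, 56.6]), 179.1)
red [298 193   7   7  36] z 0.131 (array([ 448.6, -220.2]), array([19.3, 19.5]), 135.1)
blue [221 111  25  19 128] z 0.14 (array([706.6,  16.6]), array([53.4, 86.1]), 139.3)
blue [424 127  25  34 250] z 0.201 (array([ 622.8, -642.6]), array([88.2, 93.7]), 157.3)
blue [446 127  27  62 482] z 0.201 (array([ 574.3, -724.7]), array([ 79.9, 201.1]), 180.0)
blue [447 149  16   8  30] z 0.203 (array([ 587.2, -709.8]), array([20.9, 48.6]), 82.6)
blue [425 152  15  41 194] z 0.201 (array([ 525.2, -637.5]), array([ 45.3, 131.1]), 0.0)
blue [446 168   6  10  25] z 0.201 (array([ 522.8, -689.3]), array([15.6, 28.1]), 166.5)
blue [444 184  32  53 398] z 0.201 (array([ 403.4, -716. ]), array([ 96.7, 166.1]), 0.1)
blue [427 211  10  11  31] z 0.201 (array([ 378.9, -629.7]), array([23.1, 38.9]), 139.2)
blue [428 224  21  11  47] z 0.2 (array([ 341.5, -647.4]), array([31.7, 63.3]), 90.6)
[ 15 142 198] [ 14 141 119] [ 15 142 192] [ 28 220 220] [  0 235 200]
[  0  19 192] [173  21 191]
[[ 0.833  0.032 -0.003]
 [ 0.808  0.032 -0.002]
 [ 0.74   0.02   0.139]
 [ 0.717  0.02   0.141]
 [ 0.695  0.019  0.144]
 [ 0.663  0.016  0.185]
 [ 0.654  0.019  0.141]
 [ 0.636  0.019  0.127]
 [ 0.634  0.026  0.038]
 [ 0.611  0.025  0.039]
 [ 0.582  0.022  0.074]
 [ 0.559  0.022  0.079]
 [ 0.537  0.021  0.077]
 [ 0.515  0.021  0.078]
 [ 0.501  0.025  0.014]]
```

View pics/crop0.png

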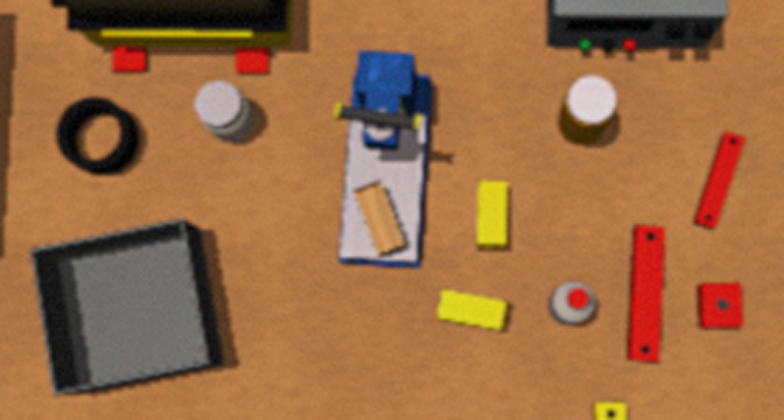

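View pics/crop1.png

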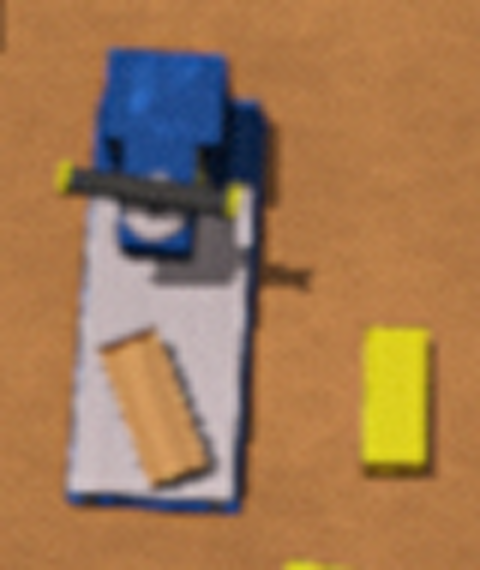

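```bash
python3 - <<'E'
from h import *
s=pickle.load(open("top0.pkl","rb")); im=s["image"];C=cloud(s)
hsv=cv2.cvtColor(im,cv2.COLOR_BGR2HSV);H,S,V=[hsv[...,i].astype(int) for i in range(3)]
X,Y,Z=C[...,0],C[...,1],C[...,2]
reg=np.zeros(H.shape,bool); reg[100:195,205:262]=1
def rep(m,name,z):
    n,l,st,ce=cv2.connectedComponentsWithStats(m.astype(np.uint8))
    for i in range(1,n):
        if st[i,4]<8: continue
        vs,us=np.nonzero(l==i); P=plane(s,np.c_[us,vs],z); print(name,st[i],rect(P)); 
rep(reg&(H>10)&(H<20)&(S>110)&(Z>0.07),"offcut",.076)
rep(reg&(S<50)&(V>100)&(Z<0.05),"bed",.04)
rep(reg&(Z>0.165)&(Z<.2),"handle",.186)
rep(reg&(H>24)&(H<36)&(S>120),"band",.186)
# bed edges: per row, using low-saturation mask, rows 140-182
L=[];Rr=[]
for v in range(142,180):
    us=np.nonzero(reg[v]&(S[v]<50)&(V[v]>100))[0]
    if len(us)>20: L.append((us.min()-.5,v));Rr.append((us.max()+.5,v))
for nm,e in(("L",L),("R",Rr)):
    P=plane(s,e,.04); f=cv2.fitLine((P[:,:2]*1000).astype(np.float32),cv2.DIST_HUBER,0,.01,.01).ravel(); print(nm,f,np.degrees(np.arctan2(f[1],f[0])),f[3]+(600-f[2])*f[1]/f[0])
reg2=np.zeros(H.shape,bool); reg2[160:240,98:182]=1
m=reg2&(Z>.08)&(Z<.1); rep(cv2.morphologyEx(m.astype(np.uint8),cv2.MORPH_CLOSE,np.ones((3,3)))>0,"bin",.09)
o,d=ray(s,[[255,187]]);print(o)
E
```

```text
offcut [222 156  17  25 237] (array([553.4,  27.6]), array([35.5, 88.5]), 21.4)
bed [243 131   4  11  25] (array([679.1, -20.2]), array([11.2, 38.1]), 0.8)
bed [216 133  30  51 801] (array([596. ,  28.3]), array([102.8, 184. ]), 176.7)
handle [215 127  31  10 144] (array([657.6,  22.7]), array([ 17.4, 100.8]), 82.1)
band [215 127   2   5  10] (array([665.9,  70.8]), array([ 3.3, 13.7]), 1.2)
band [242 131   3   5  11] (array([653. , -21.4]), array([ 6.7, 13.6]), 0.4)
L [ 9.9750918e-01 -7.0537128e-02  6.1882208e+02  7.8913605e+01] -4.0448384 80.244576
R [ 9.9991119e-01  1.3328311e-02  6.2028412e+02 -2.4717113e+01] 0.7636785 -24.98749
bin [106 168  65  63 416] (array([435.9, 353.4]), array([190.1, 202.9]), 102.0)
[ 0.34379168 -0.07855088  1.38906352]
```

>>> step_arm:
  series:
    - [[22, 48, 4, 0, 0, 0, 85], [46, 96, 8, 0, 0, 0, 85], [69, 144, 12, 0, 0, 0, 85], [92, 192, 16, 0, 0, 0, 85], [115, 240, 20, 0, 0, 0, 85], [138, 288, 24, 0, 0, 0, 85], [161, 336, 28, 0, 0, 0, 85], [184, 384, 32, 0, 0, 0, 85], [207, 432, 36, 0, 0, 0, 85], [230, 480, 40, 0, 0, 0, 85], [253, 528, 44, 0, 0, 0, 85], [276, 576, 45, 0, 0, 0, 85]]
  grip_force: 60

```text
time: 1.6
tcp_pos: [0.526, -0.0219, 0.3]
orientation: [-0.001, 0.981, 0.196, -0.0]
force: [0.4, -0.9, 0.0]
gripper_width: 0.0849
```

>>> step_arm:
  series:
    - [[15, 30, 0, 0, 0, 0, 85], [15, 52, 0, 0, 0, 0, 85], [15, 52, 0, 0, 0, 0, 85], [15, 52, 0, 0, 0, 0, 85]]

```text
time: 2.1
tcp_pos: [0.5407, 0.0286, 0.2995]
orientation: [-0.001, 0.981, 0.195, -0.001]
force: [-0.9, -0.9, 0.3]
gripper_width: 0.0852
```

```bash
cat > snap.py <<'E'
import sys
from h import *
st=env.state(); s=env.snapshot("wrist"); n=sys.argv[1]
s["T"]=wristT(st,s); pickle.dump((st,s),open(n+".pkl","wb")); cv2.imwrite(f"pics/{n}.png",s["image"])
print(st["time"],st["joints"].round(3),st["tcp_pos"].round(4),st["orientation"].round(4),st["force"].round(2),st["gripper_width"]); print(s["T"].round(3))
E
python3 snap.py w1
```

```text
2.1 [ 0.302  0.175 -0.477  1.789  0.085  1.199 -1.378] [0.5407 0.0286 0.2995] [-5.000e-04  9.807e-01  1.953e-01 -9.000e-04] [-0.87 -0.89  0.29] 0.08523341237413871
[[ 0.383 -0.874 -0.298  0.616]
 [-0.924 -0.363 -0.123  0.06 ]
 [-0.     0.322 -0.947  0.417]
 [ 0.     0.     0.     1.   ]]
```

View pics/w1.png

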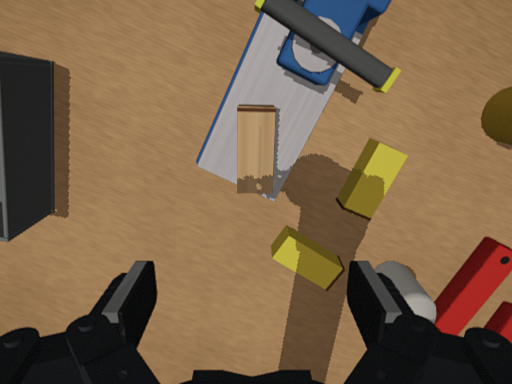

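```bash
cat > m1.py <<'E'
from h import *
import sys
st,s=pickle.load(open(sys.argv[1]+".pkl","rb")); im=s["image"];T=s["T"];C=cloud(s,T)
hsv=cv2.cvtColor(im,cv2.COLOR_BGR2HSV);H,S,V=[hsv[...,i].astype(int) for i in range(3)];Z=C[...,2]
reg=np.zeros(H.shape,bool); reg[:215,190:420]=1
def rep(m,name,z,mn=60):
    n,l,sx,ce=cv2.connectedComponentsWithStats(m.astype(np.uint8))
    for i in range(1,n):
        if sx[i,4]<mn: continue
        vs,us=np.nonzero(l==i); P=plane(s,np.c_[us,vs],z,T); print(name,sx[i],"z",np.median(Z[vs,us]).round(4),rect(P))
rep(reg&(H>8)&(H<22)&(S>90)&(Z>0.068)&(Z<.09),"offcut",.076)
rep(reg&(Z>0.18)&(Z<.2),"handle",.186)
rep(reg&(H>24)&(H<36)&(S>120)&(Z>.15),"band",.186)
bm=reg&(S<60)&(V>90)&(abs(Z-.04)<.006)
rep(bm,"bed",.04)
E
python3 m1.py w1
python3 - <<'E'
from h import *
st,s=pickle.load(open("w1.pkl","rb")); im=s["image"]
cv2.imwrite("pics/c2.png",cv2.resize(im[0:215,190:420],None,fx=2.6,fy=2.6))
E
```

```text
offcut [ 237  106   39   88 3138] z 0.0762 (array([554. ,  30.2]), array([37.3, 90.2]), 21.5)
handle [ 254    0  147   93 3694] z 0.1858 (array([657.4,  24.7]), array([ 17.2, 100.3]), 81.7)
band [255   0  10  12  81] z 0.1865 (array([658.4,  73.1]), array([4.2, 7. ]), 173.6)
band [373  68  28  25 219] z 0.1869 (array([649.8, -21.8]), array([ 7.7, 18.7]), 159.5)
bed [ 197   14  148  187 9294] z 0.0402 (array([590. ,  28.4]), array([ 99.8, 173.2]), 177.0)
bed [352  32  10  13  84] z 0.0404 (array([694.9, -23.1]), array([8.4, 9.8]), 178.2)
```

View pics/c2.png

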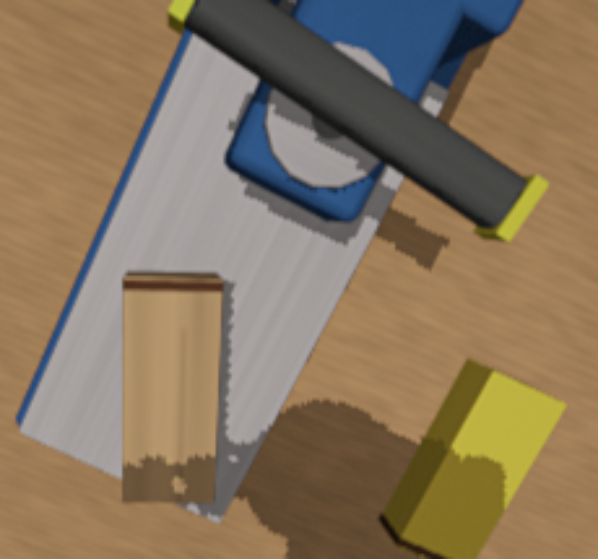

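The wrist view shows the offcut at (257,150), flat on the bed. Its long side lies along the tool's x, so the current yaw suits the grasp, and I'm going down to it.

>>> step_arm:
  series:
    - [[12, 1, -40, 0, 0, -0.02, 85], [12, 1, -90, 0, 0, -0.02, 85], [12, 1, -140, 0, 0, -0.02, 80], [12, 1, -185, 0, 0, -0.02, 70], [12, 1, -215, 0, 0, -0.02, 65], [12, 1, -229, 0, 0, -0.02, 65], [12, 1, -229, 0, 0, -0.02, 30], [12, 1, -229, 0, 0, -0.02, 25], [12, 1, -229, 0, 0, -0.02, 25], [12, 1, -229, 0, 0, -0.02, 25], [12, 1, -200, 0, 0, -0.02, 25], [12, 1, -160, 0, 0, -0.02, 25]]
  grip_force: 40

```text
time: 3.65
tcp_pos: [0.5515, 0.0289, 0.1394]
orientation: [-0.001, 0.983, 0.185, -0.002]
force: [1.4, -0.3, -0.0]
gripper_width: 0.0375
```

>>> step_arm:
  series:
    - [[0, 10, 40, 0, 0, 0, 25], [-20, 60, 70, 0, 0, 0, 25], [-40, 115, 75, 0, 0, 0, 25], [-60, 170, 75, 0, 0, 0, 25], [-80, 225, 75, 0, 0, 0, 25], [-100, 280, 70, 0, 0, 0, 25], [-116, 324, 50, 0, 0, 0, 25], [-116, 324, 0, 0, 0, 0, 25], [-116, 324, -45, 0, 0, 0, 25], [-116, 324, -80, 0, 0, 0, 25], [-116, 324, -86, 0, 0, 0, 25], [-116, 324, -86, 0, 0, 0, 25]]

```text
time: 5.15
tcp_pos: [0.4359, 0.3534, 0.0541]
orientation: [-0.001, 0.983, 0.185, -0.002]
force: [-0.0, 1.0, -0.5]
gripper_width: 0.0372
```

>>> step_arm:
  series:
    - [[0, 0, 0, 0, 0, 0, 60], [0, 0, 0, 0, 0, 0, 65], [0, 0, 10, 0, 0, 0, 65], [0, 0, 60, 0, 0, 0, 65], [0, 0, 110, 0, 0, 0, 65], [10, -40, 150, 0, 0, 0, 70], [20, -90, 160, 0, 0, 0, 70]]

```text
time: 6.02
tcp_pos: [0.4576, 0.2657, 0.219]
orientation: [-0.003, 0.982, 0.187, 0.002]
force: [0.2, -0.3, -0.8]
gripper_width: 0.0697
```

```bash
python3 - <<'E'
from h import *
s=env.snapshot("top"); cv2.imwrite("pics/t2.png",cv2.resize(s["image"][90:290,95:415],None,fx=2.4,fy=2.4)); st=env.state();print(st["tcp_pos"],st["joints"],st["gripper_width"])
E
```

```text
[0.46040942 0.25496259 0.21783356] [-0.02515967  0.24954909 -0.63039024  1.90701729  0.17539827  1.03850754
 -1.93705865] 0.07015729787135022
```

View pics/t2.png

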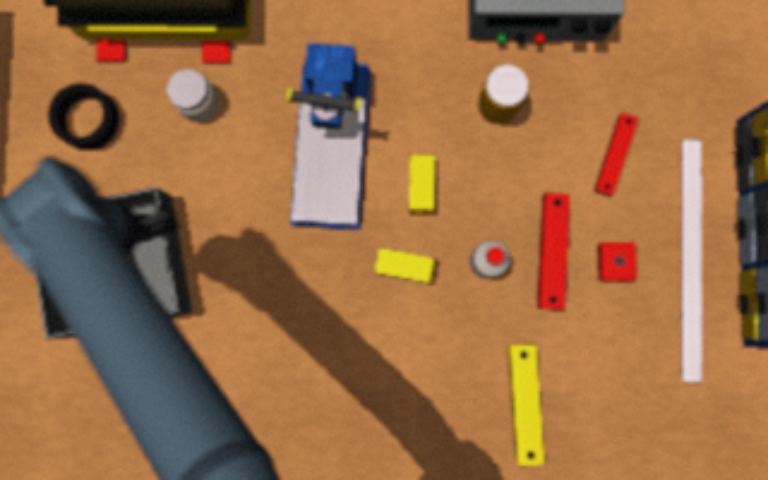

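>>> step_arm:
  series:
    - [[0, -50, 40, 0, 0, -0.05, 70], [0, -105, 70, 0, 0, -0.1, 70], [0, -160, 80, 0, 0, -0.15, 70], [0, -215, 80, 0, 0, -0.2, 70], [0, -270, 80, 0, 0, -0.25, 70], [0, -325, 80, 0, 0, -0.3, 70], [-8, -380, 80, 0, 0, -0.35, 70], [-16, -435, 80, 0, 0, -0.4, 70], [-24, -490, 80, 0, 0, -0.43, 70], [-32, -540, 80, 0, 0, -0.43, 70], [-40, -574, 80, 0, 0, -0.43, 70], [-40, -574, 80, 0, 0, -0.43, 70]]

```text
time: 7.58
tcp_pos: [0.4185, -0.3225, 0.2984]
orientation: [0.003, 0.999, -0.036, 0.0]
force: [0.5, -0.4, 0.1]
gripper_width: 0.0696
```

```bash
python3 snap.py w2; python3 - <<'E'
from h import *
st,s=pickle.load(open("w2.pkl","rb")); im=s["image"];T=s["T"];C=cloud(s,T)
hsv=cv2.cvtColor(im,cv2.COLOR_BGR2HSV);H,S,V=[hsv[...,i].astype(int) for i in range(3)];Z=C[...,2]
m=((H<5)|(H>174))&(S>170)&(V>60)&(Z>.02)&(Z<.045)
n,l,sx,ce=cv2.connectedComponentsWithStats(m.astype(np.uint8))
for i in range(1,n):
    if sx[i,4]<200: continue
    vs,us=np.nonzero(l==i); z=np.median(Z[vs,us]); print(sx[i],z,rect(plane(s,np.c_[us,vs],z,T)))
s=env.snapshot("top"); cv2.imwrite("pics/t3.png",cv2.resize(s["image"][160:240,98:182],None,fx=6,fy=6))
C=cloud(s)
P=C[175:225,115:168].reshape(-1,3); P=P[(P[:,2]>.03)&(P[:,2]<.06)]; print(len(P),np.median(P,0))
E
```

```text
7.575 [ 0.666  0.119 -0.097  1.839  0.018  1.18  -1.081] [ 0.4185 -0.3225  0.2984] [ 3.000e-03  9.993e-01 -3.640e-02  5.000e-04] [ 0.48 -0.39  0.08] 0.06960210705335562
[[-0.072 -0.945 -0.319  0.5  ]
 [-0.997  0.071  0.017 -0.328]
 [ 0.007  0.32  -0.948  0.416]
 [ 0.     0.     0.     1.   ]]
[303   0  31  24 512] 0.02210069014266955 (array([ 565.9, -404.4]), array([22.5, 27.9]), 74.8)
[ 227   28   38  163 5413] 0.030169115130749824 (array([ 464.4, -322.5]), array([ 38.6, 176.5]), 176.8)
[ 308   94   49   56 2271] 0.028117346089053752 (array([ 449.7, -418.9]), array([53.4, 58.1]), 1.6)
444 [0.4389762  0.35681645 0.04147403]
```

View pics/w2.png

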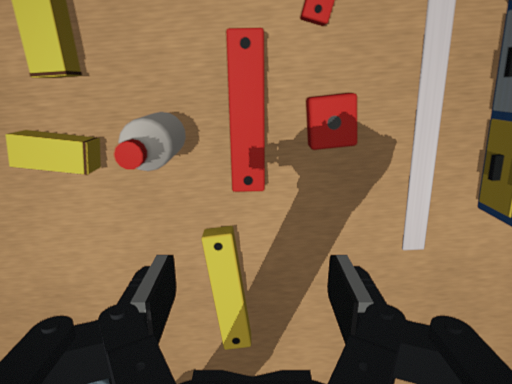

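View pics/t3.png

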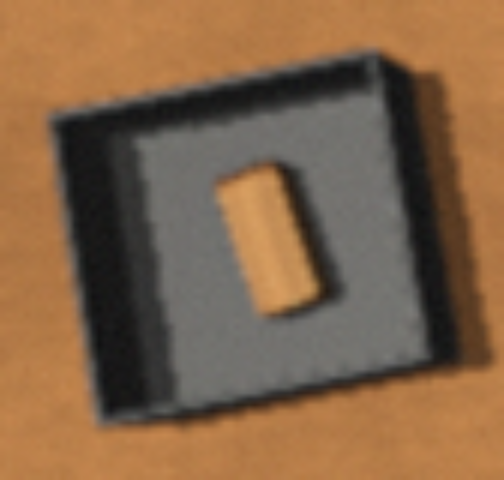

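>>> step_arm:
  series:
    - [[-2, 2.5, -50, 0, 0, 0.018, 70], [-2, 2.5, -105, 0, 0, 0.018, 68], [-2, 2.5, -160, 0, 0, 0.018, 64], [-2, 2.5, -210, 0, 0, 0.018, 64], [-2, 2.5, -245, 0, 0, 0.018, 64], [-2, 2.5, -264, 0, 0, 0.018, 64], [-2, 2.5, -269, 0, 0, 0.018, 64], [-2, 2.5, -269, 0, 0, 0.018, 30], [-2, 2.5, -269, 0, 0, 0.018, 30], [-2, 2.5, -269, 0, 0, 0.018, 30], [-2, 2.5, -269, 0, 0, 0.018, 30], [-2, 2.5, -269, 0, 0, 0.018, 30]]
  grip_force: 80

```text
time: 9.18
tcp_pos: [0.42, -0.3168, 0.0309]
orientation: [0.003, 1.0, -0.024, 0.002]
force: [-0.3, -0.5, 5.9]
gripper_width: 0.0384
```

>>> step_arm:
  series:
    - [[0, 0, 15, 0, 0, 0, 30], [0, 0, 50, 0, 0, 0, 30], [0, 0, 100, 0, 0, 0, 30], [0, 0, 150, 0, 0, 0, 30], [0, 0, 190, 0, 0, 0, 30], [0, 0, 190, 0, 0, 0, 30]]

```text
time: 9.93
tcp_pos: [0.4221, -0.3179, 0.2254]
orientation: [0.005, 1.0, -0.024, 0.006]
force: [0.5, -0.8, -2.0]
gripper_width: 0.0388
```

```bash
python3 snap.py w3; python3 - <<'E'
from h import *
st,s=pickle.load(open("w3.pkl","rb")); im=s["image"];T=s["T"];C=cloud(s,T)
hsv=cv2.cvtColor(im,cv2.COLOR_BGR2HSV);H,S,V=[hsv[...,i].astype(int) for i in range(3)];Z=C[...,2]
m=((H<5)|(H>174))&(S>150)&(V>50)&(Z>.17)
P=C[m]; A=np.c_[P[:,:2],np.ones(len(P))]
top=P[P[:,2]>np.percentile(P[:,2],30)]
print(len(P),rect(P),np.linalg.lstsq(A,P[:,2],rcond=None)[0], P[:,2].min(),P[:,2].max())
E
```

```text
9.925 [ 0.664  0.183 -0.108  1.926  0.027  1.018 -1.075] [ 0.4221 -0.3179  0.2254] [ 0.0052  0.9997 -0.024   0.0059] [ 0.46 -0.77 -2.02] 0.0388151741423448
[[-0.048 -0.95  -0.309  0.502]
 [-0.999  0.049  0.004 -0.321]
 [ 0.011  0.309 -0.951  0.344]
 [ 0.     0.     0.     1.   ]]
38528 (array([ 452.6, -319.8]), array([ 40.6, 152.2]), 175.9) [0.0156695  0.00692642 0.22008559] 0.2155717721333316 0.34401223111128304
```

View pics/w3.png

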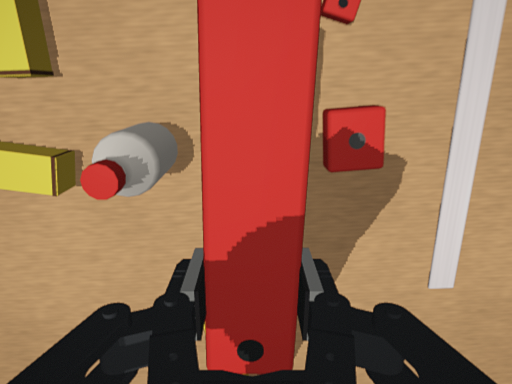

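```bash
cat > bar.py <<'E'
import sys
from h import *
n,z=sys.argv[1],float(sys.argv[2])
st,s=pickle.load(open(n+".pkl","rb")); im=s["image"];T=s["T"]
hsv=cv2.cvtColor(im,cv2.COLOR_BGR2HSV);H,S,V=[hsv[...,i].astype(int) for i in range(3)]
m=((H<5)|(H>174))&(S>150)&(V>50)
c=[]
for v in range(int(sys.argv[3]),int(sys.argv[4]),4):
    us=np.nonzero(m[v,195:330])[0]+195
    c.append((us.min(),v,us.max()))
c=np.array(c,float)
L=plane(s,c[:,:2],z,T);R_=plane(s,c[:,[2,1]],z,T); M=(L+R_)/2
f=cv2.fitLine((M[:,:2]*1000).astype(np.float32),cv2.DIST_HUBER,0,.01,.01).ravel()
print("angle",np.degrees(np.arctan(f[1]/f[0])),"pt",f[2:],"width",np.linalg.norm(L-R_,axis=1)[:3])
E
python3 - <<'E'
from h import *
st,s=pickle.load(open("w2.pkl","rb"));print(plane(s,[[245,43],[248,181]],.03,s["T"]))
st,s=pickle.load(open("w3.pkl","rb"));print(plane(s,[[250,350]],.225,s["T"]), st["tcp_pos"])
E
python3 bar.py w3 .225 10 240
```

```text
[[ 0.53834454 -0.32645903  0.03      ]
 [ 0.38780635 -0.31820737  0.03      ]]
[[ 0.39260122 -0.31607604  0.225     ]] [ 0.42210797 -0.31793285  0.22537091]
angle -4.341123 pt [ 493.61548 -323.2835 ] width [0.04132012 0.04145596 0.03840639]
```

>>> step_arm:
  series:
    - [[0, 25, 20, 0.01, 0.012, 0.019, 30], [10, 75, 30, 0.01, 0.012, 0.019, 30], [20, 130, 30, 0.01, 0.012, 0.019, 30], [30, 185, 30, 0.01, 0.012, 0.019, 30], [40, 240, 30, 0.01, 0.012, 0.019, 30], [50, 295, 20, 0.01, 0.012, 0.019, 30], [60, 335, 0, 0.01, 0.012, 0.019, 30], [60, 352, -40, 0.01, 0.012, 0.019, 30], [60, 352, -80, 0.01, 0.012, 0.019, 30], [60, 352, -110, 0.01, 0.012, 0.019, 30], [60, 352, -120, 0.01, 0.012, 0.019, 30], [60, 352, -120, 0.01, 0.012, 0.019, 30]]

```text
time: 11.48
tcp_pos: [0.479, 0.035, 0.1014]
orientation: [-0.001, 1.0, -0.014, -0.004]
force: [0.2, 0.8, -2.5]
gripper_width: 0.0387
```

```bash
python3 snap.py w4;python3 bar.py w4 .104 90 240;python3 - <<'E'
from h import *
st,s=pickle.load(open("w4.pkl","rb")); C=cloud(s,s["T"])
for v in range(60,300,30): print(v,C[v,250].round(4))
s=env.snapshot("top"); cv2.imwrite("pics/t4.png",cv2.resize(s["image"][100:250,160:340],None,fx=4,fy=4))
E
```

```text
11.475 [ 0.211  0.314 -0.408  2.096  0.171  0.772 -1.903] [0.479  0.035  0.1014] [-0.0012  0.9999 -0.0145 -0.0043] [ 0.2   0.84 -2.49] 0.038664431910037225
[[-0.029 -0.944 -0.329  0.562]
 [-1.     0.026  0.011  0.032]
 [-0.001  0.329 -0.944  0.218]
 [ 0.     0.     0.     1.   ]]
angle -2.9422898 pt [532.6134    32.173836] width [0.03661735 0.03675439 0.03689246]
60 [0.5672 0.0328 0.0992]
90 [0.5578 0.0331 0.0991]
120 [0.5479 0.0334 0.0995]
150 [0.5373 0.0337 0.0994]
180 [0.5264 0.034  0.1001]
210 [0.5145 0.0344 0.0999]
240 [0.5023 0.0348 0.1006]
270 [0.4888 0.0352 0.1004]
```

View pics/w4.png

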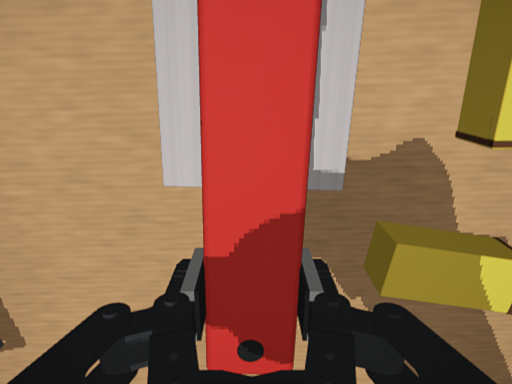

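View pics/t4.png

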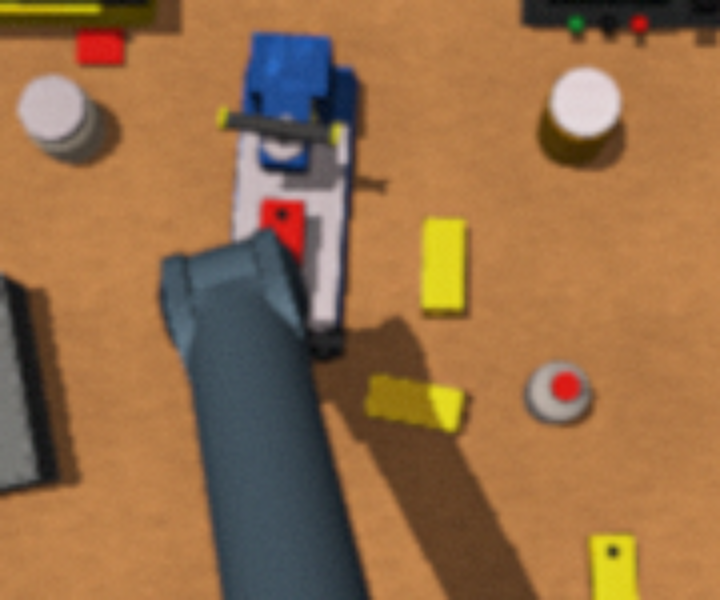

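>>> step_arm:
  series:
    - [[0, -0.5, -12, 0, -0.014, 0, 30], [0, -0.5, -24, 0, -0.014, 0, 30], [0, -0.5, -26, 0, -0.014, 0, 30], [10, -1, -26, 0, -0.014, 0, 30], [20, -1.5, -26, 0, -0.014, 0, 30], [30, -2, -26, 0, -0.014, 0, 30], [40, -2.6, -26, 0, -0.014, 0, 30], [50, -3.1, -26, 0, -0.014, 0, 30], [60, -3.6, -26, 0, -0.014, 0, 30], [67, -4, -26, 0, -0.014, 0, 30], [70, -4.2, -26, 0, -0.014, 0, 30], [70, -4.2, -26, 0, -0.014, 0, 30]]

```text
time: 13.08
tcp_pos: [0.5511, 0.031, 0.0773]
orientation: [-0.001, 1.0, -0.015, 0.005]
force: [0.3, -0.4, -3.2]
gripper_width: 0.0385
```

```bash
python3 snap.py w5;python3 bar.py w5 .074 100 240;python3 - <<'E'
from h import *
st,s=pickle.load(open("w5.pkl","rb")); C=cloud(s,s["T"])
for v in range(30,300,30): print(v,C[v,250].round(4))
E
```

```text
13.075 [ 0.183  0.456 -0.369  1.953  0.23   0.762 -1.917] [0.5511 0.031  0.0773] [-0.0014  0.9999 -0.0145  0.005 ] [ 0.31 -0.39 -3.24] 0.03849778759280792
[[-0.029 -0.95  -0.311  0.632]
 [-1.     0.027  0.011  0.028]
 [-0.002  0.311 -0.95   0.196]
 [ 0.     0.     0.     1.   ]]
angle -3.0321689 pt [601.6659    28.250235] width [0.03933139 0.03877323 0.03891218]
30 [0.6394 0.0285 0.1399]
60 [0.6354 0.0286 0.1368]
90 [0.6299 0.0291 0.0759]
120 [0.62   0.0294 0.0764]
150 [0.6095 0.0297 0.0767]
180 [0.5985 0.0301 0.077 ]
210 [0.5869 0.0304 0.0772]
240 [0.5739 0.0308 0.0759]
270 [0.5609 0.0312 0.0765]
```

View pics/w5.png

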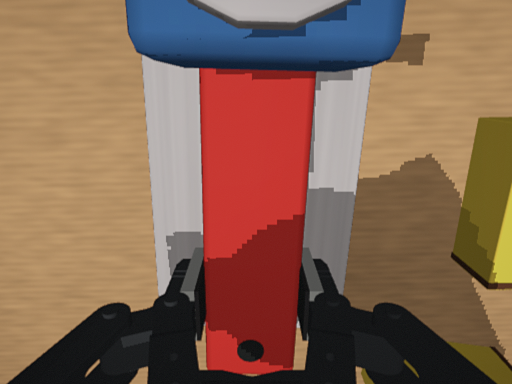

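>>> step_arm:
  series:
    - [[3, -0.2, -3, 0, 0, 0, 30], [6, -0.3, -4, 0, 0, 0, 30], [8, -0.4, -5, 0, 0, 0, 30], [8, -0.4, -6, 0, 0, 0, 30], [8, -0.4, -6.5, 0, 0, 0, 30], [8, -0.4, -6.5, 0, 0, 0, 30]]

```text
time: 13.88
tcp_pos: [0.5592, 0.0306, 0.0712]
orientation: [-0.001, 1.0, -0.015, 0.005]
force: [0.7, -0.4, 0.3]
gripper_width: 0.0387
```

```bash
python3 snap.py w6
```

```text
13.875 [ 0.178  0.477 -0.363  1.936  0.238  0.758 -1.92 ] [0.5592 0.0306 0.0712] [-0.0013  0.9999 -0.0145  0.0052] [ 0.69 -0.36  0.26] 0.03865001098671467
[[-0.029 -0.95  -0.311  0.64 ]
 [-1.     0.027  0.011  0.028]
 [-0.002  0.311 -0.95   0.19 ]
 [ 0.     0.     0.     1.   ]]
```

>>> step_arm:
  series:
    - [[2, -0.1, 0, 0, 0, 0, 30], [3, -0.15, 0, 0, 0, 0, 30], [3, -0.15, 0, 0, 0, 0, 30]]

```text
time: 14.3
tcp_pos: [0.5608, 0.0306, 0.0711]
orientation: [-0.001, 1.0, -0.014, 0.004]
force: [-4.9, -0.0, 4.9]
gripper_width: 0.039
```

>>> step_arm:
  series:
    - [[2, -0.1, 0, 0, 0, 0, 30], [3, -0.15, 0, 0, 0, 0, 30], [3, -0.15, 0, 0, 0, 0, 30]]

```text
time: 14.68
tcp_pos: [0.5633, 0.0305, 0.0711]
orientation: [-0.001, 1.0, -0.014, 0.003]
force: [-5.1, 1.0, 4.3]
gripper_width: 0.0385
```

>>> step_arm:
  series:
    - [[2, -0.1, 0, 0, 0, 0, 30], [3, -0.15, 0, 0, 0, 0, 30], [3, -0.15, 0, 0, 0, 0, 30]]

```text
time: 15.05
tcp_pos: [0.5636, 0.0305, 0.071]
orientation: [-0.0, 1.0, -0.014, 0.0]
force: [-9.4, 0.7, 9.9]
gripper_width: 0.0382
```

The bar has met the stop: the push force rose to 9 N with almost no travel. Letting go.

>>> step_arm:
  series:
    - [[0, 0, 0, 0, 0, 0, 50], [0, 0, 0, 0, 0, 0, 64], [0, 0, 0, 0, 0, 0, 64], [-5, 0, 20, 0, 0, 0, 64], [-20, 0, 60, 0, 0, 0, 64], [-40, 0, 110, 0, 0, 0, 64], [-50, 0, 160, 0, 0, 0, 64], [-50, 0, 200, 0, 0, 0, 64], [-50, 0, 225, 0, 0, 0, 64], [-50, 0, 225, 0, 0, 0, 64]]

```text
time: 16.3
tcp_pos: [0.5157, 0.0308, 0.2989]
orientation: [-0.0, 1.0, -0.015, 0.004]
force: [-0.3, 0.9, 1.0]
gripper_width: 0.0639
```

```bash
python3 snap.py w7; python3 - <<'E'
from h import *
st,s=pickle.load(open("w7.pkl","rb")); im=s["image"];T=s["T"];C=cloud(s,T)
hsv=cv2.cvtColor(im,cv2.COLOR_BGR2HSV);H,S,V=[hsv[...,i].astype(int) for i in range(3)];Z=C[...,2]
m=((H<5)|(H>174))&(S>150)&(V>50)&(abs(Z-.07)<.01)
def rep(m,z,nm):
  n,l,sx,ce=cv2.connectedComponentsWithStats(m.astype(np.uint8))
  for i in range(1,n):
    if sx[i,4]<200: continue
    vs,us=np.nonzero(l==i); print(nm,sx[i],np.median(Z[vs,us]),rect(plane(s,np.c_[us,vs],z,T)))
rep(m,.07,"bar"); rep((Z>.178)&(Z<.2),.186,"handle"); rep((S<60)&(V>90)&(abs(Z-.04)<.006),.04,"bed")
E
```

```text
16.3 [ 0.269  0.115 -0.435  1.852  0.053  1.179 -1.783] [0.5157 0.0308 0.2989] [-5.000e-04  9.999e-01 -1.450e-02  3.600e-03] [-0.32  0.87  0.98] 0.06390589335007119
[[-0.029 -0.949 -0.314  0.597]
 [-1.     0.027  0.009  0.028]
 [-0.     0.314 -0.949  0.417]
 [ 0.     0.     0.     1.   ]]
bar [ 232   35   41  127 4811] 0.0701488943784489 (array([579.5,  29. ]), array([ 38.3, 120.5]), 177.3)
bed [ 204    0  100  171 8676] 0.04024492302892624 (array([589.6,  28.5]), array([ 99.7, 173.5]), 176.9)
bed [438 187  37  39 283] 0.039953967865666906 (array([ 456. , -204.5]), array([26.8, 51.9]), 150.2)
```

View pics/w7.png

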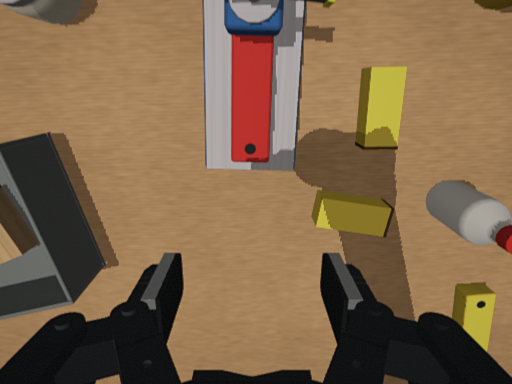

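>>> step_arm:
  series:
    - [[15, -1, 0, 0, 0, 0.16, 60], [30, -1, 0, 0, 0, 0.33, 60], [45, -2, 0, 0, 0, 0.5, 60], [60, -3, 0, 0, 0, 0.67, 60], [80, -4, 0, 0, 0, 0.84, 60], [100, -5, 0, 0, 0, 1.01, 60], [120, -6, 0, 0, 0, 1.18, 60], [142, -6, 0, 0, 0, 1.34, 60], [142, -6, 0, 0, 0, 1.456, 60], [142, -6, -10, 0, 0, 1.456, 60], [142, -6, -20, 0, 0, 1.456, 60], [142, -6, -20, 0, 0, 1.456, 60]]

```text
time: 17.85
tcp_pos: [0.6549, 0.0243, 0.2744]
orientation: [-0.002, 0.756, 0.654, -0.001]
force: [0.2, -0.0, 0.5]
gripper_width: 0.0601
```

```bash
python3 snap.py w8; python3 - <<'E'
from h import *
s=env.snapshot("scene"); cv2.imwrite("pics/s8.png",cv2.resize(s["image"][140:300,170:330],None,fx=4,fy=4,interpolation=cv2.INTER_CUBIC));print(env.state()["ft_torque"])
E
```

```text
17.85 [ 0.33   0.443 -0.57   1.536  0.244  1.239 -0.421] [0.6549 0.0243 0.2744] [-0.0025  0.7563  0.6542 -0.0009] [ 0.16 -0.03  0.55] 0.060138824460032124
[[ 0.99  -0.135 -0.05   0.666]
 [-0.144 -0.938 -0.316  0.106]
 [-0.004  0.32  -0.947  0.392]
 [ 0.     0.     0.     1.   ]]
[ 0.01226283 -0.0364728   0.03825281]
```

View pics/s8.png

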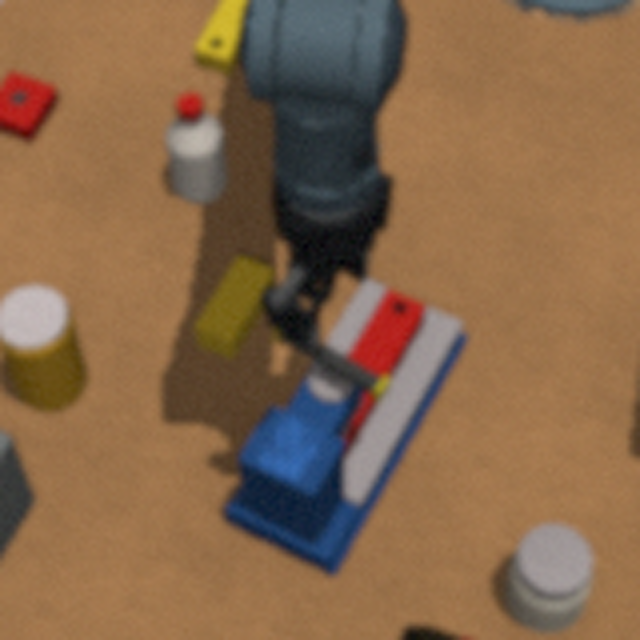

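View pics/w8.png

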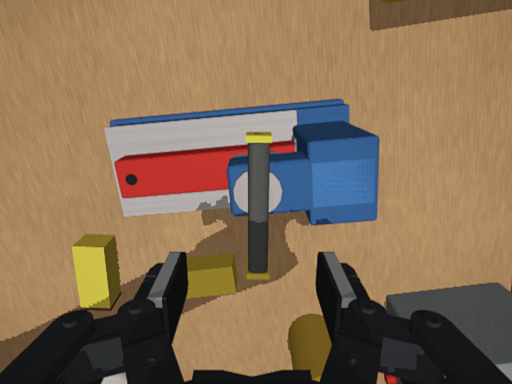

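```bash
cat > hd.py <<'E'
import sys
from h import *
st,s=pickle.load(open(sys.argv[1]+".pkl","rb"));T=s["T"];C=cloud(s,T);Z=C[...,2]
m=(Z>.178)&(Z<.2)&(np.hypot(C[...,0]-.658,C[...,1]-.025)<.06)
vs,us=np.nonzero(m); print(len(vs),np.median(Z[m]),rect(plane(s,np.c_[us,vs],.186,T)))
E
python3 hd.py w8
```

```text
3099 0.1858821015145857 (array([657.9,  24.9]), array([ 15.5, 101.8]), 81.6)
```

>>> step_arm:
  series:
    - [[3, 0.6, -25, 0, 0, 0, 60], [3, 0.6, -55, 0, 0, 0, 55], [3, 0.6, -80, 0, 0, 0, 50], [3, 0.6, -90, 0, 0, 0, 50], [3, 0.6, -90, 0, 0, 0, 50], [3, 0.6, -90, 0, 0, 0, 5], [3, 0.6, -90, 0, 0, 0, 5], [3, 0.6, -90, 0, 0, 0, 5], [3, 0.6, -90, 0, 0, 0, 5], [3, 0.6, -90, 0, 0, 0, 5], [3, 0.6, -90, 0, 0, 0, 5]]
  grip_force: 40

```text
time: 19.32
tcp_pos: [0.659, 0.0255, 0.1881]
orientation: [-0.001, 0.756, 0.654, 0.001]
force: [-3.1, -0.2, 5.7]
gripper_width: 0.0134
```

```bash
cat > st.py <<'E'
from h import *
s=env.state(); q=s["orientation"]; print(s["time"],s["joints"].round(3),s["tcp_pos"].round(4),"tooly",round(np.degrees(2*np.arctan2(q[2],q[1]))-90,2),"F",s["force"].round(2),"M",s["ft_torque"].round(3),s["gripper_width"])
E
python3 st.py
```

```text
19.325 [ 0.31   0.526 -0.546  1.608  0.295  1.092 -0.458] [0.659  0.0255 0.1881] tooly -8.26 F [-3.11 -0.23  5.68] M [ 0.038  0.77  -0.046] 0.013383670278072293
```

>>> step_arm:
  series:
    - [[-1, -0.5, 0, 0, 0, -0.15, 5], [-1, -0.5, 0, 0, 0, -0.3, 5], [-1, -0.5, 0, 0, 0, -0.45, 5], [-1, -0.5, 0, 0, 0, -0.6, 5], [-1, -0.5, 0, 0, 0, -0.6, 5]]

```text
time: 19.95
tcp_pos: [0.659, 0.0254, 0.1882]
orientation: [-0.001, 0.916, 0.402, 0.002]
force: [3.4, 0.9, -1.9]
gripper_width: 0.0133
```

```bash
python3 st.py
```

```text
19.95 [ 0.225  0.5   -0.428  1.616  0.226  1.071 -1.008] [0.659  0.0254 0.1882] tooly -42.59 F [ 3.39  0.9  -1.95] M [ 0.199 -0.567 -0.234] 0.01327013023174389
```

>>> step_arm:
  series:
    - [[0, 0, 0, 0, 0, -0.15, 5], [0, 0, 0, 0, 0, -0.3, 5], [0, 0, 0, 0, 0, -0.45, 5], [0, 0, 0, 0, 0, -0.6, 5], [0, 0, 0, 0, 0, -0.75, 5], [0, 0, 0, 0, 0, -0.9, 5], [0, 0, 0, 0, 0, -0.9, 5]]

```text
time: 20.82
tcp_pos: [0.6591, 0.0252, 0.1881]
orientation: [0.0, 0.999, -0.035, 0.003]
force: [1.0, -0.7, -1.5]
gripper_width: 0.0131
```

```bash
python3 st.py
```

```text
20.825 [ 0.093  0.476 -0.254  1.624  0.134  1.053 -1.841] [0.6591 0.0252 0.1881] tooly -94.02 F [ 1.02 -0.68 -1.49] M [ 0.021 -0.146 -0.269] 0.01310196517906709
```

>>> step_arm:
  series:
    - [[0, 0, 0, 0, 0, -0.15, 5], [0, 0, 0, 0, 0, -0.3, 5], [0, 0, 0, 0, 0, -0.45, 5], [0, 0, 0, 0, 0, -0.6, 5], [0, 0, 0, 0, 0, -0.6, 5]]

```text
time: 21.45
tcp_pos: [0.6591, 0.0251, 0.1881]
orientation: [0.001, 0.945, -0.327, 0.002]
force: [0.1, 1.2, -0.8]
gripper_width: 0.013
```

```bash
python3 st.py
```

```text
21.45 [ 0.005  0.467 -0.139  1.628  0.077  1.048 -2.395] [0.6591 0.0251 0.1881] tooly -128.19 F [ 0.07  1.22 -0.75] M [ 0.017 -0.112 -0.258] 0.013048723749359805
```

>>> step_arm:
  series:
    - [[0, 0, 0, 0, 0, -0.12, 5], [0, 0, 0, 0, 0, -0.24, 5], [0, 0, 0, 0, 0, -0.36, 5], [0, 0, 0, 0, 0, -0.36, 5]]

```text
time: 21.95
tcp_pos: [0.6591, 0.025, 0.1882]
orientation: [0.001, 0.872, -0.489, 0.002]
force: [-0.4, -1.3, -1.5]
gripper_width: 0.0132
```

```bash
python3 st.py
```

```text
21.95 [-0.048  0.464 -0.071  1.63   0.042  1.047 -2.726] [0.6591 0.025  0.1882] tooly -148.58 F [-0.41 -1.35 -1.46] M [ 0.075 -0.053 -0.186] 0.01323468065381963
```

>>> step_arm:
  series:
    - [[0, 0, 0, 0, 0, 0, 40], [0, 0, 0, 0, 0, 0, 50], [0, 0, 25, 0, 0, 0, 55], [0, 0, 60, 0, 0, 0.1, 60], [0, 0, 85, 0, 0, 0.27, 60], [0, 0, 90, 0, 0, 0.44, 60], [0, 0, 90, 0, 0, 0.61, 60], [0, 0, 90, 0, 0, 0.78, 60], [0, 0, 90, 0, 0, 0.95, 60], [0, 0, 90, 0, 0, 1.12, 60], [0, 0, 90, 0, 0, 1.29, 60], [0, 0, 90, 0, 0, 1.46, 60]]

```text
time: 23.45
tcp_pos: [0.659, 0.025, 0.2784]
orientation: [-0.0, 0.975, 0.221, 0.003]
force: [-0.1, 0.1, -0.4]
gripper_width: 0.0601
```

```bash
python3 st.py
```

```text
23.45 [ 0.142  0.403 -0.317  1.538  0.129  1.217 -1.321] [0.659  0.025  0.2784] tooly -64.52 F [-0.15  0.09 -0.44] M [-0.019 -0.003 -0.004] 0.0601093465859858
```

Tool y is at -64.5° and needs to reach 31.4°, so 1.674 rad remain.

>>> step_arm:
  series:
    - [[0, 0, 0, 0, 0, 0.17, 60], [0, 0, 0, 0, 0, 0.34, 60], [0, 0, 0, 0, 0, 0.51, 60], [0, 0, 0, 0, 0, 0.68, 60], [0, 0, 0, 0, 0, 0.85, 60], [0, 0, 0, 0, 0, 1.02, 60], [0, 0, 0, 0, 0, 1.19, 60], [0, 0, 0, 0, 0, 1.36, 60], [0, 0, 0, 0, 0, 1.53, 60], [0, 0, 0, 0, 0, 1.674, 60], [0, 0, 0, 0, 0, 1.674, 60]]

```text
time: 24.82
tcp_pos: [0.6591, 0.0248, 0.2785]
orientation: [-0.002, 0.49, 0.872, 0.002]
force: [-0.8, -0.2, -0.1]
gripper_width: 0.0599
```

```bash
python3 st.py; python3 snap.py w9; python3 hd.py w9
```

```text
24.825 [ 0.354  0.455 -0.606  1.521  0.261  1.25   0.26 ] [0.6591 0.0248 0.2785] tooly 31.34 F [-0.79 -0.2  -0.08] M [-0.027 -0.037  0.038] 0.059897862943270735
24.825 [ 0.354  0.455 -0.606  1.521  0.261  1.25   0.26 ] [0.6591 0.0248 0.2785] [-0.0022  0.4899  0.8718  0.0016] [-0.79 -0.2  -0.08] 0.059897862943270735
[[ 0.854  0.493  0.165  0.615]
 [ 0.52  -0.81  -0.27   0.095]
 [ 0.001  0.317 -0.948  0.397]
 [ 0.     0.     0.     1.   ]]
3016 0.18589838732411662 (array([658. ,  25.2]), array([ 15.7, 101.3]), 121.3)
```

View pics/w9.png

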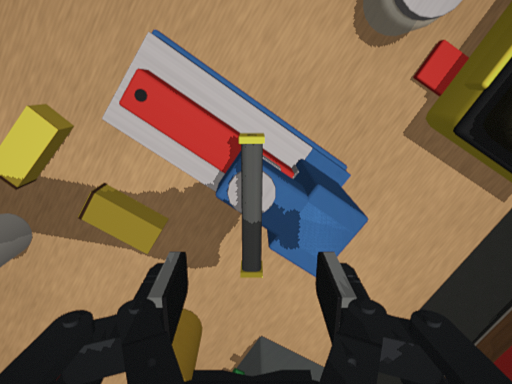

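>>> step_arm:
  series:
    - [[-0.5, 0.2, -30, 0, 0, 0, 60], [-0.5, 0.2, -60, 0, 0, 0, 55], [-0.5, 0.2, -85, 0, 0, 0, 50], [-0.5, 0.2, -93, 0, 0, 0, 50], [-0.5, 0.2, -93, 0, 0, 0, 50], [-0.5, 0.2, -93, 0, 0, 0, 5], [-0.5, 0.2, -93, 0, 0, 0, 5], [-0.5, 0.2, -93, 0, 0, 0, 5], [-0.5, 0.2, -93, 0, 0, 0, 5], [-0.5, 0.2, -93, 0, 0, 0, 5], [-0.5, 0.2, -93, 0, 0, 0, 5]]

```text
time: 26.25
tcp_pos: [0.6591, 0.025, 0.1871]
orientation: [-0.001, 0.49, 0.871, 0.002]
force: [-2.5, -0.9, 5.8]
gripper_width: 0.0131
```

```bash
python3 st.py
```

```text
26.25 [ 0.335  0.535 -0.579  1.608  0.314  1.094  0.22 ] [0.6591 0.025  0.1871] tooly 31.26 F [-2.48 -0.87  5.8 ] M [-0.139  0.416 -0.001] 0.013136377030418969
```

>>> step_arm:
  series:
    - [[0, 0, 0, 0, 0, -0.1, 5], [0, 0, 0, 0, 0, -0.2, 5], [0, 0, 0, 0, 0, -0.2, 5]]

```text
time: 26.62
tcp_pos: [0.659, 0.025, 0.1871]
orientation: [-0.001, 0.575, 0.818, 0.002]
force: [-1.1, -0.7, 1.6]
gripper_width: 0.0133
```

```bash
python3 st.py
```

```text
26.625 [ 0.306  0.525 -0.539  1.61   0.29   1.087  0.038] [0.659  0.025  0.1871] tooly 19.86 F [-1.05 -0.68  1.57] M [-0.081  0.193 -0.064] 0.013309636205720971
```

>>> step_arm:
  series:
    - [[0, 0, 0, 0, 0, -0.1, 5], [0, 0, 0, 0, 0, -0.2, 5], [0, 0, 0, 0, 0, -0.2, 5]]

```text
time: 27.0
tcp_pos: [0.659, 0.025, 0.1871]
orientation: [-0.001, 0.653, 0.758, 0.002]
force: [-1.3, -0.9, 1.2]
gripper_width: 0.0133
```

```bash
python3 st.py
```

```text
27.0 [ 0.278  0.516 -0.5    1.612  0.267  1.081 -0.144] [0.659  0.025  0.1871] tooly 8.53 F [-1.31 -0.9   1.21] M [-0.094  0.11   0.008] 0.01326299313290002
```

>>> step_arm:
  series:
    - [[0, 0, 0, 0, 0, -0.08, 5], [0, 0, 0, 0, 0, -0.16, 5]]

```text
time: 27.25
tcp_pos: [0.6589, 0.025, 0.1871]
orientation: [-0.001, 0.71, 0.704, 0.002]
force: [-1.0, -0.5, 1.8]
gripper_width: 0.0134
```

```bash
python3 st.py
```

```text
27.25 [ 0.256  0.51  -0.469  1.614  0.25   1.076 -0.29 ] [0.6589 0.025  0.1871] tooly -0.52 F [-1.01 -0.55  1.84] M [-0.13   0.146  0.576] 0.013395587788763572
```

>>> step_arm:
  series:
    - [[0, 0, 0, 0, 0, -0.08, 5], [0, 0, 0, 0, 0, -0.16, 5]]

```text
time: 27.5
tcp_pos: [0.6589, 0.025, 0.1871]
orientation: [-0.0, 0.763, 0.646, 0.002]
force: [-1.2, -0.2, 2.1]
gripper_width: 0.0133
```

```bash
python3 st.py
```

```text
27.5 [ 0.233  0.504 -0.438  1.616  0.233  1.072 -0.436] [0.6589 0.025  0.1871] tooly -9.55 F [-1.23 -0.24  2.08] M [-0.121  0.202  0.646] 0.013254044383840625
```

Torque while turning rose 0.58 to 0.65 N·m, about 0.45 N·m per rad. That puts contact at about 2.34 rad of my turning and the pad force near 95 N. This is above what the screw holds once let go, so I'll hold and check the torque, then ease back slightly under control.

>>> step_arm:
  series:
    - [[0, 0, 0, 0, 0, 0, 5], [0, 0, 0, 0, 0, 0, 5]]

```text
time: 27.75
tcp_pos: [0.6589, 0.025, 0.1871]
orientation: [-0.0, 0.763, 0.647, 0.002]
force: [-0.8, 0.0, 0.5]
gripper_width: 0.0135
```

```bash
python3 st.py
```

```text
27.75 [ 0.233  0.504 -0.439  1.616  0.233  1.072 -0.434] [0.6589 0.025  0.1871] tooly -9.42 F [-0.83  0.02  0.54] M [-0.048  0.193  0.368] 0.013459341013857404
```

>>> step_arm:
  series:
    - [[0, 0, 0, 0, 0, 0.08, 5], [0, 0, 0, 0, 0, 0.16, 5]]

```text
time: 28.0
tcp_pos: [0.6589, 0.0249, 0.1871]
orientation: [-0.001, 0.708, 0.707, 0.002]
force: [-0.4, -0.7, 1.6]
gripper_width: 0.0129
```

```bash
python3 st.py
```

```text
28.0 [ 0.257  0.51  -0.471  1.614  0.251  1.076 -0.283] [0.6589 0.0249 0.1871] tooly -0.08 F [-0.44 -0.75  1.58] M [-0.081  0.164  0.074] 0.01292409803224977
```

>>> step_arm:
  series:
    - [[0, 0, 0, 0, 0, 0.1, 5], [0, 0, 0, 0, 0, 0.18, 5]]

```text
time: 28.25
tcp_pos: [0.659, 0.025, 0.1871]
orientation: [-0.001, 0.64, 0.768, 0.002]
force: [-1.1, -1.1, 1.3]
gripper_width: 0.0134
```

```bash
python3 st.py
```

```text
28.25 [ 0.283  0.518 -0.507  1.612  0.271  1.082 -0.114] [0.659  0.025  0.1871] tooly 10.39 F [-1.15 -1.1   1.31] M [-0.029  0.182  0.024] 0.013436893592758521
```

>>> step_arm:
  series:
    - [[0, 0, 0, 0, 0, 0, 5], [0, 0, 0, 0, 0, 0, 30], [0, 0, 0, 0, 0, 0, 50], [0, 0, 0, 0, 0, 0, 60], [0, 0, 30, 0, 0, 0, 60], [0, 0, 70, 0, 0, 0, 60], [0, 0, 91, 0, 0, 0, 60], [0, 0, 91, 0, 0, 0, 60]]

```text
time: 29.25
tcp_pos: [0.6602, 0.0254, 0.2803]
orientation: [0.001, 0.64, 0.768, 0.003]
force: [-0.1, 0.1, -0.3]
gripper_width: 0.0597
```

```bash
python3 st.py; python3 snap.py w10; python3 hd.py w10
```

```text
29.25 [ 0.299  0.435 -0.529  1.525  0.224  1.237 -0.08 ] [0.6602 0.0254 0.2803] tooly 10.38 F [-0.13  0.05 -0.35] M [0.005 0.01  0.011] 0.05967785203935891
29.25 [ 0.299  0.435 -0.529  1.525  0.224  1.237 -0.08 ] [0.6602 0.0254 0.2803] [6.000e-04 6.402e-01 7.682e-01 3.400e-03] [-0.13  0.05 -0.35] 0.05967785203935891
[[ 0.984  0.169  0.063  0.644]
 [ 0.181 -0.933 -0.312  0.106]
 [ 0.006  0.318 -0.948  0.398]
 [ 0.     0.     0.     1.   ]]
2967 0.18584717721095503 (array([658.2,  25.1]), array([ 15.9, 101.7]), 101.2)
```

View pics/w10.png

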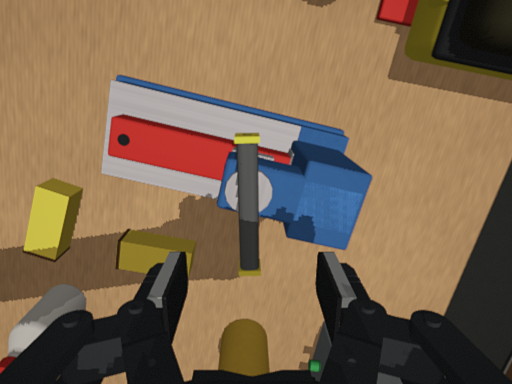

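>>> step_arm:
  series:
    - [[-30, 0, 20, 0, 0, 0, 60], [-80, 0, 30, 0, 0, 0, 60], [-120, 20, 30, 0, 0, 0, 60], [-150, 60, 30, 0, 0, 0, 60], [-180, 110, 30, 0, 0, 0, 60], [-200, 160, 30, 0, 0, 0, 60], [-200, 160, 30, 0, 0, 0, 60], [-200, 160, 30, 0, 0, 0, 60]]

```text
time: 30.3
tcp_pos: [0.4584, 0.1841, 0.3065]
orientation: [-0.001, 0.64, 0.768, 0.001]
force: [-0.1, -0.4, -0.1]
gripper_width: 0.0601
```

```bash
python3 st.py; python3 - <<'E'
from h import *
a=pickle.load(open("top0.pkl","rb")); s=env.snapshot("top"); im=s["image"]; cv2.imwrite("pics/t9.png",cv2.resize(im[90:290,95:415],None,fx=2.4,fy=2.4))
C=cloud(s);Z=C[...,2]
hsv=cv2.cvtColor(im,cv2.COLOR_BGR2HSV);H,S,V=[hsv[...,i].astype(int) for i in range(3)]
n,l,sx,ce=cv2.connectedComponentsWithStats((((H<5)|(H>174))&(S>170)&(V>90)).astype(np.uint8))
for i in range(1,n):
    if sx[i,4]<25: continue
    vs,us=np.nonzero(l==i); z=np.median(Z[vs,us]); print(sx[i],z.round(3),rect(plane(s,np.c_[us,vs],z)))
P=C[175:225,115:168].reshape(-1,3); P=P[(P[:,2]>.03)&(P[:,2]<.06)]; print("offcut",len(P),np.median(P,0))
E
```

```text
30.3 [ 0.22   0.088 -0.712  1.876  0.059  1.199 -0.329] [0.4584 0.1841 0.3065] tooly 10.4 F [-0.09 -0.42 -0.11] M [-0.063  0.019 -0.013] 0.06005068507426813
[135 107  12   8  91] 0.012 (array([783.4, 383.7]), array([27.8, 43.4]), 90.4)
[179 107  12   9 105] 0.013 (array([782.2, 213.2]), array([31.7, 43.1]), 90.4)
[343 138  18  33 250] 0.023 (array([ 618.7, -421.4]), array([ 28.2, 128.7]), 160.4)
[225 144  12  34 340] 0.071 (array([580.1,  27.7]), array([ 37.9, 121.5]), 177.2)
[345 191  15  16 225] 0.029 (array([ 449.7, -419.7]), array([51.6, 56.6]), 179.1)
[298 193   7   7  36] 0.131 (array([ 448.6, -220.3]), array([19.3, 19.5]), 135.1)
offcut 80 [0.39628693 0.4441316  0.04186806]
```

View pics/t9.png

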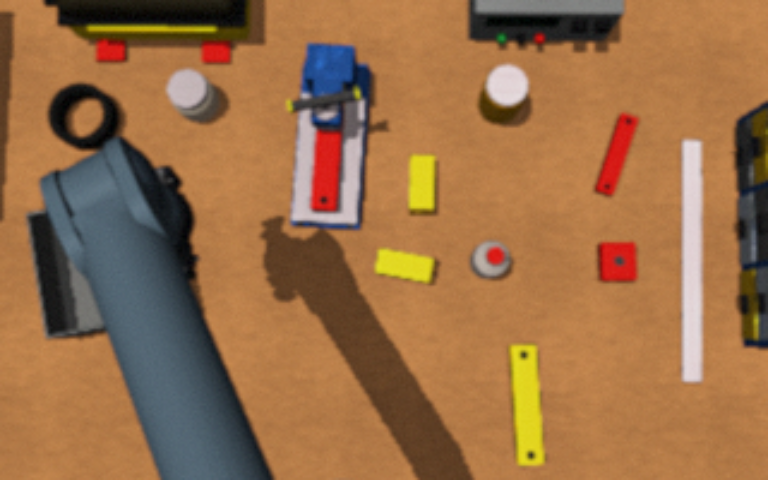

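```bash
python3 -c "
from cell import env
print(env.job_done())"
```

```text
the job is handed in; nothing more can be done
None
```

I moved the wood offcut from the bed into the grey bin. I laid the red bar flat along the middle of the bed, pushed it in to the stop, let go, and clamped it with the T-handle. I handed the job in at about 30 s of the 72 s allowed; no verdict came back.

- **Handle:** it took two grasps. Turning torque peaked at about 0.65 N·m, an estimated 95–100 N on the pad. That is more than the screw holds once let go, so I eased it back to an estimated 55 N before opening the fingers. The handle then crept back only about 0.8°. I worked out the pad force from the torque readings; it was not measured directly.
- **Bar:** after clamping it lay within about 2 mm of the bed's middle line and 0.01 rad of straight. Its centre was about 49 mm in front of the screw axis, which means its end is at the stop.
- **Offcut:** a clear top view after I released it showed it flat in the bin, near the middle. In the last top view the arm covered most of the bin, so I could not check it again then.
- **Bystanders:** the foot block and bottle measured within 1 mm of their starting positions. The jar, can, tape and rule look unmoved in the last picture, but I did not measure them.

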